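Hook the packed plywood till shut

TASK

Two plywood tills stand on the worktop, each with a brass swing hook on its top. Swing the hook with the red knob fully home round the small steel post at the front edge of its till, so that the till's front flap is held shut, and let go of it. Leave the hook with the blue knob as it is: that till is still being filled.

Things in the scene. Friction and masses are not known exactly. Their poses are not given: they have to be found in the camera images.
- red_hook (a joint): Angle (rad) of the brass swing hook with the red knob: 0 = closed, its bent end round the post, at a firm stop; grows to 1.75 as it opens. It swings level about an upright pivot; seen from above it closes COUNTER-CLOCKWISE. Starts at 0.7 to 1.5; stays where left (friction: 1 N at the knob moves it). Bar 6 mm thick, 4 to 10 mm above the till's top, reaching 90 mm from the pivot.
- red_knob (a point): In the upright round red knob on the hook, 40 mm from the pivot; on the knob's axis, 10 mm below its top, 174 mm above the worktop. Knob: 14 mm diameter over its upper 24 mm, top at 184 mm. Till's top: 148 mm; post and pivot screw end at 164 mm or lower, 25 mm or more clear of the knob. Till 107 x 262 x 148 mm, plywood, cannot move.
- red_pivot (a point): On the hook's upright pivot axis, 155 mm above the worktop. The steel post (6 mm, head 11 mm) of the catch stands 79.5 mm from it at the till's front edge, toward the robot (tills are turned up to 0.3 rad either way). When closed, bar and knob lie on the line from pivot to post. A low pack (17 to 19 mm) lies on the till 50 mm or more from the pivot.
- blue_knob (a point): The same point in the blue knob of the hook on the other, otherwise equal till, which stands beside the first (either side): leave it where it is.

How it is judged:
By the outcome, as a careful person would: the job done as asked, in the order asked, and still so for the second after the job is handed in, with the robot touching nothing.
It also fails if it takes over 29 s, if anything falls off the work surface, if the arm or the gripper's body presses on something with over 40 N, if the wrist force passes 120 N, or if a joint passes its speed limit or range.

ROBOT

A 6-joint arm with a two-finger parallel gripper is mounted at the origin on a cart in front of the work surface, level with it; the furniture and walls round the work are solid. World frame = base frame: x ahead of the robot, y to its left, z up, the work surface at z = 0. Lengths are in mm, angles in rad, forces in N, time in s.
With the tool pointing down it reaches from about 325 to 775 mm from the base axis. Payload 9.3 kg.
Tool frame: the origin (TCP) lies at the very end of the fingers, on their centre line; the grasp point (between the pads) lies 19 mm behind it; z points along the fingers, y is the direction in which the jaws open and shut (so a half turn about z gives the same grasp; the last joint's range is limited). The gripper opens to 85 mm and grips with 20 to 120 N. Pads are 22 mm wide; open, the fingers measure 114 mm over their backs; the gripper's body (76 mm by 85 mm) begins 54 mm behind the grasp point. The pads swing forward as they close: fully open they stand 13 mm farther back than shut.
Start: joints at [-1.367, 0.259, 0.021, 1.334, 0, 1.418], TCP at [192.096, -515.36, 231.279] pointing down, gripper open.
Joint ranges: [-3.04, 3.04], [-0.91, 1.82], [-1.04, 1.36], [-1.92, 1.95], [-1.52, 1.45], [-3.14, 3.14]. Speed limits (rad/s): [2.22, 2.22, 2.79, 3.14, 3.14, 3.14].

INTERFACE

Orientations are given as a unit quaternion [w, x, y, z].
In Python, from bench import ctrl, capture, ticket, finder gives the robot as it stands.
- The arm moves only by the tool apply_moves, never from a script. Its argument "commands" is a list of rows, each a list of 7 numbers: the opening, from -1 (shut) to 1 (fully open), so that 0 is half open, then the shift along the tool's x, y, z in m, then the turn, a rotation vector about the tool's x, y, z in degrees. In form: [[grip, x, y, z, rx, ry, rz], ...]. A call has 1 to 8 rows; each row is the pose to reach, as a shift and turn from the pose measured when the call began, along the tool's axes at that moment; what a row does not reach only later rows make up. A row lasts 1/12 s, in which the tool goes at most 41.7 mm and 7.16 degrees, less where a joint would pass 70% of its speed; a pose out of reach is approached as far as the arm can. A call with a gripper value outside its range is refused whole. The fingers move at their own pace and stop on an object; "force" is the grip in N (left out, the last holds). Time passes only in rows, so rows that repeat a pose let the fingers close. It gives the time, the measured TCP pose, the force and the opening at its end, in the units of the state.
- ctrl.observe(): the state, without advancing time (a new reading comes with each control period).
- capture(name): name is "side" or "top"; returns a dict with "frame" (400x640x3 uint8, red, green, blue), "depth" (400x640 float32, mm along the optical axis (not along the pixel's ray), 0 where there is no reading), "intrinsics" (3x3 intrinsics, pixels), "rvec" (rotation vector, rad) and "tvec" (3), from world to camera coordinates, as OpenCV has them. Camera axes: x right, y down, z forward; pixel columns grow to the right and rows downward; lengths in mm; the calibration is good to about 2 mm. A picture is of the moment at which its call begins.
- ticket.hand_in(): hands the job in, once; it reports no verdict.
Trained networks look in the newest picture that a camera, given by its name, has taken for a name from the list of things; names that differ only in an ending like _2 or _b are one class to them, and where a whole thing is asked for, a point or a joint stands for the part that bears it (a point fixed in the world has none). Each returns a list of dicts, best first, with "conf" (0 to 1); they miss things now and then, are a little off and sometimes report something else, mostly with a low value. They report only what shows in the picture. A call takes as long as a camera call.
- finder.trace(query, camera): "mask" (400x640 bool, what is visible of it) and "box" ([centre column, centre row, width, height] in pixels, round what is visible of it).
The state is a dict: "time_s": time; "q": joint angles; "qvel": joint speeds; "joint_efforts": joint torques, N m; "tool_pos": TCP position; "tool_rot": TCP orientation; "wrist_force": force on the tool from outside, world axes, zero at the start; "wrist_torque": the same for the moment, N m; "grip_width": opening from 0.0 (shut) to 1.0 (fully open).
Only numpy, scipy, OpenCV 4.12 (cv2) and the standard library are available. Lean on these libraries where they do the work, as an engineer would, in place of code of your own. Each camera call takes 0.05 s, during which the arm holds its last target. There are 200 camera calls.

## Working session

There is one attempt and no reset: what is moved stays moved. The work goes in short steps, Python scripts to look and compute and a tool call to move; the robot and the scene stay as the last step left them, time stands still between calls to the robot, and variables do not carry over. Pictures are saved under pics/ and viewed, about 8 in all and at most 12, crops included, and the job is handed in when it is done.

Besides the shell and the picture viewer there is one more tool, called after "Request:" by a JSON object that holds its "name" and its "arguments". apply_moves: Moves the arm, as the interface text tells. Its arguments: {"type":"object","properties":{"commands":{"type":"array"},"force":{"type":"number"}},"required":["commands"]}

```bash
mkdir -p pics; cat > h.py <<'E'
import numpy as np, cv2
from bench import ctrl, capture, ticket, finder
def world(c,mask):
    d=c["depth"]; v,u=np.nonzero(mask&(d>0)); z=d[v,u]
    K=np.array(c["intrinsics"]); p=np.stack([(u-K[0,2])/K[0,0]*z,(v-K[1,2])/K[1,1]*z,z],1)
    R=cv2.Rodrigues(np.array(c["rvec"],float))[0]
    return (p-np.array(c["tvec"]).ravel())@R
def save(c,n): cv2.imwrite(f"pics/{n}.png",c["frame"][:,:,::-1])
def proj(c,P): return cv2.projectPoints(np.array(P,float).reshape(-1,3),np.array(c["rvec"],float),np.array(c["tvec"],float),np.array(c["intrinsics"],float),None)[0].reshape(-1,2)
E
python3 - <<'E'
from h import *
np.set_printoptions(precision=1,suppress=True)
for n in("top","side"):
    c=capture(n); save(c,n+"0")
    for q in("red_knob","blue_knob","red_pivot","red_hook"):
        for r in finder.trace(q,n)[:2]:
            w=world(c,r["mask"]); print(n,q,round(r["conf"],2),np.array(r["box"]),len(w),np.median(w,0) if len(w) else "", w.min(0) if len(w) else "",w.max(0) if len(w) else "")
s=ctrl.observe(); print({k:s[k] for k in("time_s","tool_pos","tool_rot","grip_width")})
E
```

```text
top red_knob 0.62 [214.4 197.7  40.9  31.4] 188 [560.7 229.9 157.6] [524.7 194.4 143. ] [585.7 281.3 185.4]
top red_knob 0.44 [393.1 230.2  31.3  41.1] 185 [ 487.5 -147.7  157.4] [ 442.8 -180.1  148. ] [ 524.1 -112.8  185.1]
top blue_knob 0.64 [396.5 226.2  29.7  27.3] 101 [ 487.5 -145.8  159.4] [ 466.2 -177.7  143.7] [ 521.8 -123.9  185.1]
top red_pivot 0.45 [215.6 198.6  36.8  29.9] 155 [561.1 229.8 158.9] [526.9 194.4 143. ] [585.7 276.5 186.3]
top red_hook 0.46 [216.  196.1  41.8  31.3] 196 [559.2 231.6 157.9] [524.7 194.4 143. ] [586.1 276.6 186.3]
top red_hook 0.19 [392.  229.2  28.3  39.7] 70 [ 483.4 -143.   159.3] [ 447.2 -175.   154.1] [ 521.7 -115.   184.7]
side red_knob 0.7 [230.3 275.7  16.2  35.6] 276 [551.2 241.4 158.3] [521.  178.7 145.9] [597.2 280.  183.5]
side blue_knob 0.74 [229.2 273.6  15.7  32.5] 286 [550.7 241.9 157.5] [521.  198.  145.9] [576.4 280.  183.5]
side red_pivot 0.66 [228.2 274.8  15.5  31.5] 261 [551.1 241.4 159.1] [521.  178.7 147. ] [597.2 280.  183.5]
side red_hook 0.57 [231.8 276.6  13.1  32.4] 275 [550.8 241.7 158. ] [520.7 198.  145.9] [576.4 280.  183.5]
{'time_s': 0.5, 'tool_pos': array([ 192.1, -515.4,  231.3]), 'tool_rot': array([-0. ,  1. ,  0.2,  0. ]), 'grip_width': 1.0021632193026475}
```

View pics/top0.png

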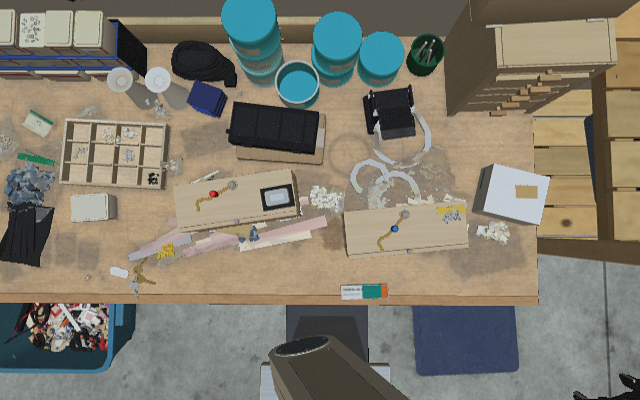

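View pics/side0.png

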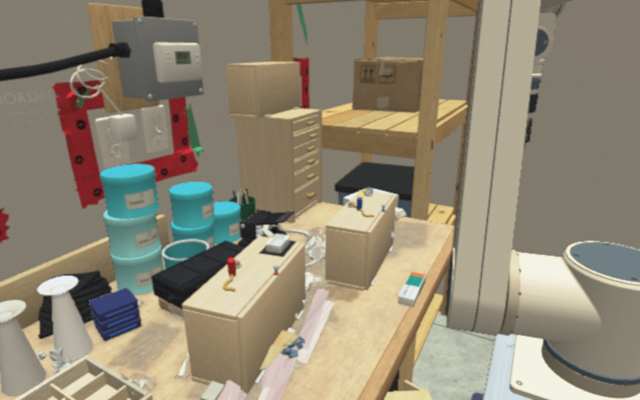

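The red knob is at (213,194) in the top view, with its pivot at about (233,186), its post near (237,222) and the pack at (277,197). The blue knob is on the right till at (395,229). The side view shows the same arrangement. Next I'll use colour and depth to get the positions.

```bash
python3 - <<'E'
from h import *
np.set_printoptions(precision=1,suppress=True)
c=capture("top"); f=c["frame"].astype(int); 
for n,box in(("top",(190,180,240,230)),("side",(215,250,245,290))):
    c=capture(n); f=c["frame"].astype(int); m=np.zeros(f.shape[:2],bool); x0,y0,x1,y1=box; m[y0:y1,x0:x1]=1
    r=m&(f[...,0]>120)&(f[...,1]<70)&(f[...,2]<70); v,u=np.nonzero(r)
    w=world(c,r); t=w[w[:,2]>175]; print(n,"knob",len(w),u.mean(),v.mean(),np.median(w,0),"top",len(t),t.mean(0) if len(t) else"", t.max(0) if len(t) else "")
    if n=="top":
        cr=c["frame"][170:245,165:310]; cv2.imwrite("pics/crop.png",cv2.resize(cr,None,fx=5,fy=5,interpolation=cv2.INTER_CUBIC)[:,:,::-1])
        d=c["depth"]
        for px in((233,186),(237,222),(213,194),(198,209)):
            mm=np.zeros_like(m); mm[px[1]-2:px[1]+3,px[0]-2:px[0]+3]=1; w=world(c,mm); print(px,np.median(w,0),w[w[:,2].argmax()])
        mm=np.zeros_like(m); mm[165:240,165:305]=1; w=world(c,mm); w=w[abs(w[:,2]-148)<3]; print("till",cv2.minAreaRect(w[:,:2].astype(np.float32)))
E
```

```text
top knob 26 212.19230769230768 193.26923076923077 [559.3 234.2 183.2] top 26 [558.8 234.3 182.6] [563.9 239.4 185.7]
(233, 186) [576.8 196.5 157.5] [578.4 197.6 163.2]
(237, 222) [499.2 187.2 159.8] [503.3 189.2 165.6]
(213, 194) [557.2 232.7 181.7] [557.  233.8 185.7]
(198, 209) [527.  271.7 153. ] [528.8 272.3 161.4]
till ((547.2329711914062, 196.1563720703125), (102.90973663330078, 262.00048828125), 8.850049018859863)
side knob 100 231.06 264.9 [552.7 239.2 173.7] top 44 [554.2 238.6 180.3] [561.5 242.7 184.1]
```

View pics/crop.png

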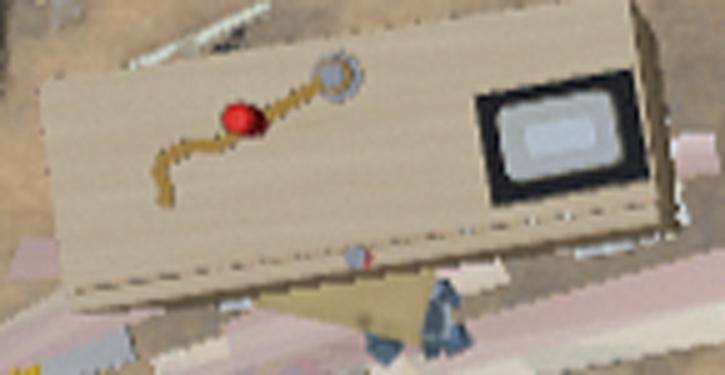

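The crop shows the red knob at crop (243,119), the pivot at (336,75) and the post at (357,257). In world coordinates the knob is near (557,234), the pivot near (578,198) and the post near (501,188). That puts the opening angle at about 1.2 rad. I'll grip the knob gently and follow the arc.

```bash
cat > plan.py <<'E'
from h import *
from scipy.spatial.transform import Rotation as R
def rel(x,y,z,deg,s=None):
    s=s or ctrl.observe(); q=s["tool_rot"]; r=R.from_quat([*q[1:],q[0]])
    a=np.radians(deg)/2; t=R.from_quat([np.cos(a),np.sin(a),0,0])
    return np.r_[r.inv().apply(np.array([x,y,z])-s["tool_pos"])/1000, (r.inv()*t).as_rotvec(degrees=True)].round(4)
E
python3 - <<'E'
from plan import *
s=ctrl.observe(); q=s["tool_rot"]; print(q,R.from_quat([*q[1:],q[0]]).as_matrix()); print(rel(557,234,250,119)); print(rel(375,-140,250,72))
E
```

```text
[1.69520420e-05 9.84131784e-01 1.77439093e-01 1.82536195e-06] [[ 9.37030737e-01  3.49246902e-01  9.60870333e-06]
 [ 3.49246902e-01 -9.37030736e-01 -3.27183055e-05]
 [-2.42311650e-06  3.40138678e-05 -9.99999999e-01]]
[ 6.03600e-01 -5.74700e-01 -1.87000e-02  1.30000e-03  1.80000e-03
 -9.85587e+01]
[ 3.02500e-01 -2.87900e-01 -1.87000e-02  1.80000e-03  1.00000e-03
 -5.15587e+01]
```

Request:
{"name": "apply_moves", "arguments": {"commands": [[1,0.6036,-0.5747,-0.0187,0,0,-98.6],[1,0.6036,-0.5747,-0.0187,0,0,-98.6],[1,0.6036,-0.5747,-0.0187,0,0,-98.6],[1,0.6036,-0.5747,-0.0187,0,0,-98.6],[1,0.6036,-0.5747,-0.0187,0,0,-98.6],[0.4,0.6036,-0.5747,-0.0187,0,0,-98.6],[0,0.6036,-0.5747,-0.0187,0,0,-98.6],[-0.2,0.6036,-0.5747,-0.0187,0,0,-98.6]]}}

```text
time_s: 1.32
tool_pos: [338.2, -213.9, 239.1]
tool_rot: [0.0, 0.777, 0.63, 0.0]
wrist_force: [1.3, -1.1, 0.5]
grip_width: 0.602
```

```bash
python3 -c "
from plan import *
s=ctrl.observe();print(s['time_s'],s['tool_pos'],s['q'],s['grip_width'],rel(557,234,250,119))"
```

```text
1.3167 [ 338.24888053 -213.89667309  239.06331115] [-7.74346660e-01 -1.67831447e-03 -2.68423576e-01  1.30319839e+00
  3.46602600e-05  1.00488733e+00] 0.6023680087601769 [ 4.83500e-01  1.21300e-01 -1.11000e-02  3.17000e-02  3.86000e-02
 -4.09426e+01]
```

Request:
{"name": "apply_moves", "arguments": {"commands": [[-0.2,0.4835,0.1213,-0.011,0,0,-41],[-0.2,0.4835,0.1213,-0.011,0,0,-41],[-0.2,0.4835,0.1213,-0.011,0,0,-41],[-0.2,0.4835,0.1213,-0.011,0,0,-41],[-0.2,0.4835,0.1213,-0.011,0,0,-41],[-0.2,0.4835,0.1213,-0.011,0,0,-41],[-0.2,0.4835,0.1213,-0.011,0,0,-41],[-0.2,0.4835,0.1213,-0.011,0,0,-41]]}}

```text
time_s: 1.98
tool_pos: [484.3, 86.2, 246.5]
tool_rot: [0.001, 0.507, 0.862, 0.0]
wrist_force: [0.7, -0.7, 0.7]
grip_width: 0.402
```

```bash
python3 -c "
from plan import *
s=ctrl.observe();print(s['time_s'],s['tool_pos'],s['q'],s['grip_width'],rel(557,234,250,119))"
```

```text
1.9833 [484.27439535  86.20252646 246.5408249 ] [ 5.78448023e-03  1.53940681e-01 -7.62204123e-02  1.33918391e+00
 -6.79252711e-04  1.06833968e+00] 0.40175383734266873 [ 0.0937  0.1355 -0.0035  0.0542  0.0741  0.12  ]
```

Request:
{"name": "apply_moves", "arguments": {"commands": [[-0.2,0.0937,0.1355,-0.0035,0,0,0],[-0.2,0.0937,0.1355,-0.0035,0,0,0],[-0.2,0.0937,0.1355,-0.0035,0,0,0],[-0.2,0.0937,0.1355,-0.0035,0,0,0],[-0.2,0.0937,0.1355,-0.0035,0,0,0],[-0.2,0.0937,0.1355,-0.0035,0,0,0],[-0.2,0.0937,0.1355,-0.0035,0,0,0],[-0.2,0.0937,0.1355,-0.0035,0,0,0]]}}

```text
time_s: 2.65
tool_pos: [556.7, 233.2, 250.2]
tool_rot: [0.001, 0.507, 0.862, -0.0]
wrist_force: [0.2, 0.2, -0.1]
grip_width: 0.399
```

```bash
python3 - <<'E'
from plan import *
c=capture("side"); t=capture("top"); s=ctrl.observe();print(s['time_s'],s['tool_pos'],s['wrist_force'],rel(557,234,205,119),rel(557,234,163,119))
for im,p in((c,(230,268)),(t,(213,194))):
    f=im["frame"]; cv2.circle
a=cv2.resize(c["frame"][180:320,160:330],None,fx=3,fy=3); b=cv2.resize(t["frame"][150:290,160:255],None,fx=3,fy=3)
cv2.imwrite("pics/hover.png",np.hstack([a,b])[:,:,::-1])
E
```

```text
2.75 [556.80886251 232.86870859 250.59226996] [0.05162179 0.04673071 0.01504207] [0.001  0.0006 0.0456 0.0859 0.0878 0.0351] [0.001  0.0006 0.0876 0.0859 0.0878 0.0351]
```

View pics/hover.png

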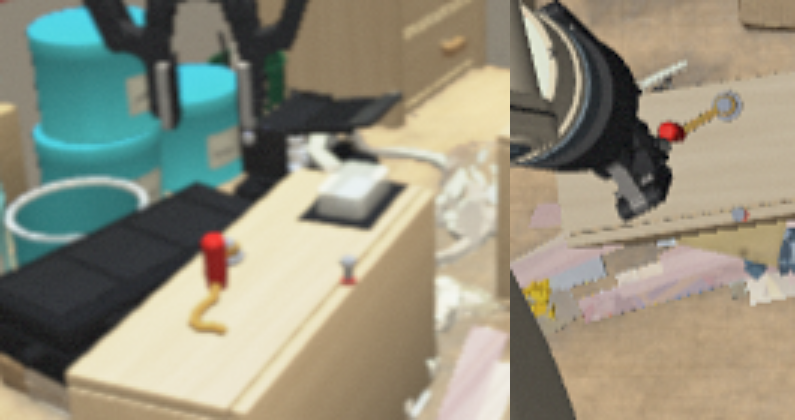

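In the side view the two fingertips, at crop columns 165 and 245, straddle the knob at column 213. The top view shows the gripper over the knob. Next I'll go down and grip gently.

Request:
{"name": "apply_moves", "arguments": {"commands": [[-0.2,0.001,0.0006,0.04,0,0,0],[-0.2,0.001,0.0006,0.06,0,0,0],[-0.2,0.001,0.0006,0.08,0,0,0],[-0.2,0.001,0.0006,0.0875,0,0,0],[-0.2,0.001,0.0006,0.0875,0,0,0],[-0.5,0.001,0.0006,0.0875,0,0,0],[-0.7,0.001,0.0006,0.0875,0,0,0],[-0.8,0.001,0.0006,0.0875,0,0,0]], "force": 20}}

```text
time_s: 3.42
tool_pos: [557.7, 233.9, 164.7]
tool_rot: [0.002, 0.507, 0.862, 0.001]
wrist_force: [0.5, -0.9, 2.7]
grip_width: 0.15
```

Request:
{"name": "apply_moves", "arguments": {"commands": [[-1,0,0,0,0,0,0],[-1,0,0,0,0,0,0],[-1,0,0,0,0,0,0],[-1,0,0,0,0,0,0]]}}

```text
time_s: 3.75
tool_pos: [557.7, 233.9, 164.8]
tool_rot: [0.002, 0.507, 0.862, 0.001]
wrist_force: [-0.0, -1.5, -1.9]
grip_width: 0.153
```

```bash
python3 - <<'E'
from plan import *
c=capture("side"); s=ctrl.observe(); p=s["tool_pos"]; print(s['time_s'],p,s['wrist_force'],s["grip_width"])
cv2.imwrite("pics/grip.png",cv2.resize(c["frame"][200:320,160:330],None,fx=4,fy=4)[:,:,::-1])
np.set_printoptions(suppress=True)
P=np.array([577.,198.])
for d in range(119,190,7):
    h=np.radians(d); print(d,rel(P[0]+40*np.cos(h),P[1]+40*np.sin(h),163,d))
E
```

```text
3.8 [557.7195738  233.8461335  164.80428749] [ 0.35774634 -1.81385612 -2.1105739 ] 0.1473904433967632
119 [-0.0007 -0.0005  0.0018  0.2163  0.146   0.0206]
126 [-0.001  -0.0054  0.0018  0.2071  0.159  -6.9794]
133 [ -0.0019  -0.0102   0.0018   0.1974   0.1717 -13.9794]
140 [ -0.0033  -0.0149   0.0018   0.1871   0.184  -20.9794]
147 [ -0.0054  -0.0193   0.0017   0.1763   0.1959 -27.9794]
154 [ -0.0079  -0.0235   0.0017   0.1649   0.2075 -34.9794]
161 [ -0.011   -0.0273   0.0017   0.153    0.2187 -41.9793]
168 [ -0.0144  -0.0307   0.0017   0.1405   0.2295 -48.9793]
175 [ -0.0183  -0.0337   0.0017   0.1275   0.2399 -55.9793]
182 [ -0.0225  -0.0362   0.0017   0.1138   0.2499 -62.9793]
189 [ -0.027   -0.0381   0.0017   0.0995   0.2595 -69.9793]
```

View pics/grip.png

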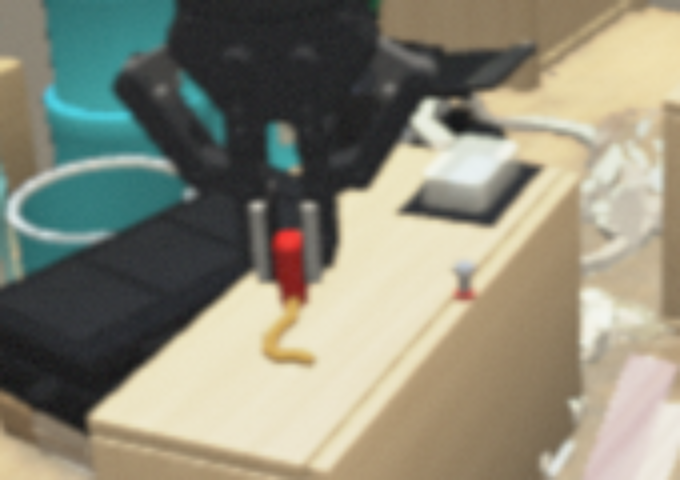

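The knob sits between the pads and the grip stopped at 0.147, about 13 mm. Now I'll follow the arc.

Request:
{"name": "apply_moves", "arguments": {"commands": [[-1,0,-0.005,0,0,0,-7],[-1,-0.001,-0.01,0,0,0,-14],[-1,-0.0025,-0.0145,0,0,0,-21],[-1,-0.0045,-0.019,0,0,0,-28],[-1,-0.007,-0.023,0,0,0,-35],[-1,-0.01,-0.027,0,0,0,-42],[-1,-0.0135,-0.0305,0,0,0,-49],[-1,-0.0135,-0.0305,0,0,0,-49]]}}

```text
time_s: 4.47
tool_pos: [541.0, 206.2, 165.0]
tool_rot: [0.006, 0.101, 0.995, -0.0]
wrist_force: [16.2, -3.5, -12.4]
grip_width: 0.147
```

```bash
python3 - <<'E'
from plan import *
np.set_printoptions(suppress=True)
c=capture("side"); t=capture("top"); s=ctrl.observe(); p=s["tool_pos"]; print(s['time_s'],p,s['wrist_force'],s["grip_width"])
a=cv2.resize(c["frame"][200:320,160:330],None,fx=3,fy=3); b=cv2.resize(t["frame"][150:270,180:270],None,fx=3,fy=3)
cv2.imwrite("pics/mid.png",np.hstack([a,b])[:,:,::-1])
P=np.array([577.,198.])
for d in (168,175,182,188,192,195):
    h=np.radians(d); print(d,rel(P[0]+40*np.cos(h),P[1]+40*np.sin(h),164.5,d))
E
```

```text
4.5667 [541.01229051 206.54417806 164.92714025] [ 15.56088054  -3.07810177 -10.79781076] 0.1514088654751846
168 [ 0.003  -0.0009  0.0004  0.0628  0.6098 -0.032 ]
175 [ 0.0027 -0.0058  0.0004  0.0255  0.6129 -7.032 ]
182 [  0.0018  -0.0106   0.0004  -0.012    0.6145 -14.0319]
188 [  0.0006  -0.0146   0.0004  -0.0443   0.6146 -20.0319]
192 [ -0.0004  -0.0171   0.0004  -0.0659   0.6141 -24.0318]
195 [ -0.0013  -0.019    0.0004  -0.0821   0.6133 -27.0318]
```

View pics/mid.png

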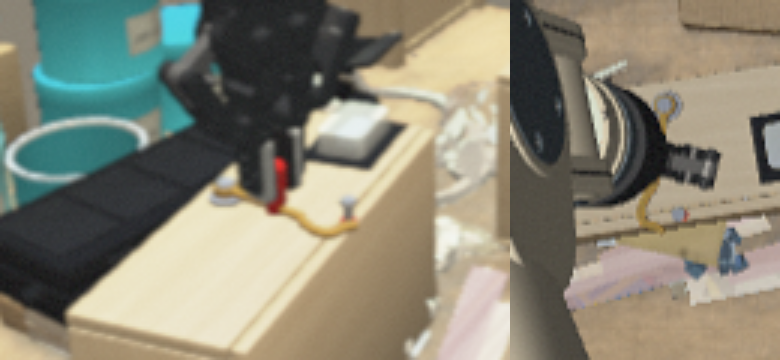

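The picture shows the hook bar closing on the post, and the knob is still gripped. The +x force says the pivot is about 3 mm further out than I estimated, so I'll correct the arc and continue to the stop.

Request:
{"name": "apply_moves", "arguments": {"commands": [[-1,0,-0.003,0,0,0,-5],[-1,-0.0008,-0.006,0,0,0,-10],[-1,-0.0017,-0.009,0,0,0,-15],[-1,-0.0027,-0.0115,0,0,0,-18],[-1,-0.0033,-0.0135,0,0,0,-20],[-1,-0.0033,-0.0135,0,0,0,-20]]}}

```text
time_s: 5.07
tool_pos: [541.9, 195.7, 165.0]
tool_rot: [0.006, -0.071, 0.997, 0.002]
wrist_force: [2.5, 17.2, -6.9]
grip_width: 0.153
```

```bash
python3 - <<'E'
from plan import *
np.set_printoptions(suppress=True)
c=capture("side"); s=ctrl.observe(); p=s["tool_pos"]; print(s['time_s'],p,s['wrist_force'],s["wrist_torque"],s["grip_width"],rel(*p,188))
cv2.imwrite("pics/end.png",cv2.resize(c["frame"][220:310,190:310],None,fx=5,fy=5,interpolation=cv2.INTER_CUBIC)[:,:,::-1])
E
```

```text
5.1167 [541.87677872 195.69703734 164.96421771] [ 3.08365562 15.85596244 -7.09717675] [ 3.18710163 -0.56887077 -0.11952999] 0.14771338150392424 [0.     0.     0.     0.2137 0.6971 0.103 ]
```

View pics/end.png

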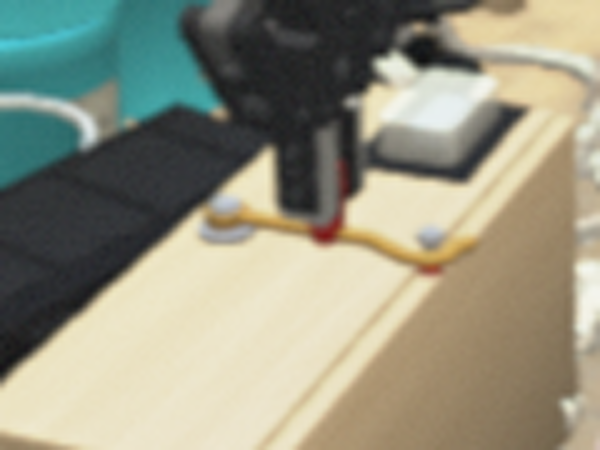

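The bar is round the post at (430,240), and there are 16 N of reaction in +y. I'll push a little harder to confirm it is the stop.

Request:
{"name": "apply_moves", "arguments": {"commands": [[-1,0,-0.003,0,0,0,0],[-1,0,-0.005,0,0,0,0],[-1,0,-0.005,0,0,0,0],[-1,0,-0.005,0,0,0,0]]}}

```text
time_s: 5.45
tool_pos: [542.0, 195.5, 165.0]
tool_rot: [0.006, -0.072, 0.997, 0.007]
wrist_force: [-2.5, 24.3, -6.2]
grip_width: 0.151
```

That's a firm stop: the force rose and the knob moved only 0.2 mm. Now I'll release and lift straight up.

Request:
{"name": "apply_moves", "arguments": {"commands": [[-0.7,0,0,0,0,0,0],[-0.4,0,0,0,0,0,0],[-0.2,0,0,0,0,0,0],[-0.2,0,0,0,0,0,0],[-0.2,0,0,-0.03,0,0,0],[-0.2,0,0,-0.06,0,0,0],[-0.2,0,0,-0.09,0,0,0],[-0.2,0,0,-0.1,0,0,0]]}}

```text
time_s: 6.12
tool_pos: [542.0, 193.8, 269.6]
tool_rot: [0.009, -0.072, 0.997, 0.007]
wrist_force: [-0.9, 0.2, 0.1]
grip_width: 0.403
```

Request:
{"name": "apply_moves", "arguments": {"commands": [[-0.2,0.03,-0.04,0,0,0,0],[-0.2,0.06,-0.08,0,0,0,0],[-0.2,0.09,-0.12,0,0,0,0],[-0.2,0.12,-0.16,0,0,0,0],[-0.2,0.12,-0.16,0,0,0,0],[-0.2,0.12,-0.16,0,0,0,0],[-0.2,0.12,-0.16,0,0,0,0],[-0.2,0.12,-0.16,0,0,0,0]]}}

```text
time_s: 6.78
tool_pos: [446.6, 18.0, 265.4]
tool_rot: [0.009, -0.071, 0.997, 0.007]
wrist_force: [-0.4, 0.2, 1.0]
grip_width: 0.397
```

```bash
python3 - <<'E'
from plan import *
c=capture("side"); t=capture("top"); s=ctrl.observe(); print(s['time_s'],s["tool_pos"],s['wrist_force'],s["grip_width"])
a=cv2.resize(c["frame"][230:310,200:300],None,fx=4,fy=4); b=cv2.resize(t["frame"][170:250,180:280],None,fx=4,fy=4)
cv2.imwrite("pics/fin.png",np.hstack([a,b])[:,:,::-1])
f=t["frame"].astype(int)
for n,m in(("red",(f[...,0]>120)&(f[...,1]<70)&(f[...,2]<70)),("blue",(f[...,2]>120)&(f[...,0]<80)&(f[...,1]<110))):
    w=world(t,m); w=w[w[:,2]>175]; print(n,len(w),np.median(w,0) if len(w) else "")
E
```

```text
6.8833 [446.8111929   18.78022584 265.11880677] [-0.27245686 -0.25931916 -1.2364404 ] 0.4007031697094785
red 25 [540.44038072 194.88541518 183.22111442]
blue 22 [ 487.53070695 -147.66748095  182.18289107]
```

View pics/fin.png

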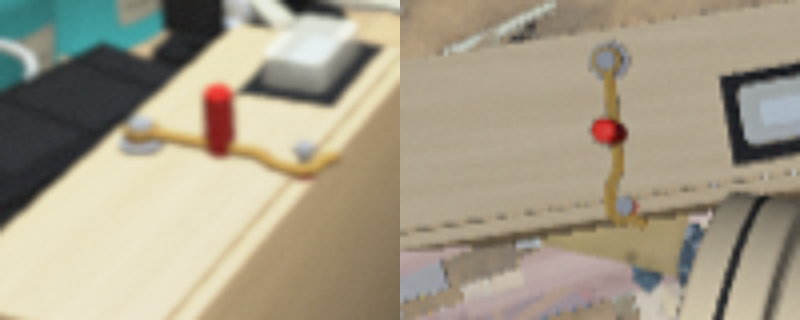

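The hook's bent end lies round the post in both views, and the blue knob has not moved (487.5, -147.7). One last numeric check before handing in: is the knob on the pivot–post line?

```bash
python3 - <<'E'
from plan import *
def onplane(c,u,v,z):
    r=cv2.Rodrigues(np.array(c["rvec"],float))[0]; o=-r.T@np.array(c["tvec"]).ravel(); d=r.T@np.linalg.inv(np.array(c["intrinsics"]))@[u,v,1]
    return (o+d*(z-o[2])/d[2])[:2]
for n,px in(("top",[(180+206.5/4-.4,170+60/4-.4),(180+225/4-.4,170+205/4-.4)]),("side",[(200+141/4-.4,230+124/4-.4),(200+305/4-.4,230+147/4-.4)])):
    c=capture(n); f=c["frame"].astype(int); m=(f[...,0]>120)&(f[...,1]<70)&(f[...,2]<70); b=np.zeros_like(m)
    if n=="top": b[190:215,222:240]=1
    else: b[240:275,245:262]=1
    v,u=np.nonzero(m&b)
    a,p=onplane(c,*px[0],162),onplane(c,*px[1],163); k=onplane(c,u.mean(),v.mean(),182 if n=="top" else 173)
    a0=np.arctan2(*(p-a)[::-1]);a1=np.arctan2(*(k-a)[::-1]); print(n,a,p,k,np.linalg.norm(p-a),np.linalg.norm(k-a),"open angle",(a0-a1+np.pi)%(2*np.pi)-np.pi)
E
```

```text
top [579.34935213 199.55289296] [501.56755315 187.89765945] [540.43691915 195.39326467] 78.65019211947983 39.13412765898377 open angle 0.042245853841290426
side [571.28198008 207.30958713] [495.08087535 192.57940284] [529.61747515 206.0089415 ] 77.6117690199782 41.68480118386683 open angle 0.15974451129037748
```

The top view gives 0.04 rad and the shallow side view 0.16. The top figure is within measurement error, but the side one is poor. There's plenty of time, so I'll nudge the knob again with shut fingers from the open side to make sure it is fully home.

```bash
python3 - <<'E'
from plan import *
np.set_printoptions(suppress=True)
s=ctrl.observe(); print(s['tool_pos'],rel(546,236,262,188.5),rel(546,236,165,188.5))
E
```

```text
[446.73423912  18.98423074 264.9810786 ] [-0.1296  0.2002  0.0081  0.7677  1.0607 -0.1434] [-0.1279  0.1989  0.105   0.7677  1.0607 -0.1434]
```

Request:
{"name": "apply_moves", "arguments": {"commands": [[-1,-0.118,0.202,0.008,0.8,1,0],[-1,-0.118,0.202,0.008,0.8,1,0],[-1,-0.118,0.202,0.008,0.8,1,0],[-1,-0.118,0.202,0.008,0.8,1,0],[-1,-0.118,0.202,0.008,0.8,1,0],[-1,-0.118,0.202,0.008,0.8,1,0],[-1,-0.118,0.202,0.008,0.8,1,0],[-1,-0.118,0.202,0.008,0.8,1,0]]}}

```text
time_s: 7.65
tool_pos: [534.2, 238.4, 260.5]
tool_rot: [-0.0, -0.075, 0.997, -0.0]
wrist_force: [0.5, -0.1, -0.1]
grip_width: -0.004
```

```bash
python3 - <<'E'
from plan import *
np.set_printoptions(suppress=True)
s=ctrl.observe(); print(s['tool_pos'],s["grip_width"],rel(534,236,165,188.5))
E
```

```text
[534.20634272 238.38503031 260.52049295] -0.003625548469555878 [ 0.0005 -0.0022  0.0955 -0.0499 -0.0504  0.0791]
```

Request:
{"name": "apply_moves", "arguments": {"commands": [[-1,0,0,0.04,0,0,0],[-1,0,0,0.07,0,0,0],[-1,0,0,0.092,0,0,0],[-1,0,0,0.092,0,0,0],[-1,0,-0.008,0.092,0,0,0],[-1,0,-0.014,0.092,0,0,0],[-1,0,-0.018,0.092,0,0,0],[-1,0,-0.018,0.092,0,0,0]]}}

```text
time_s: 8.32
tool_pos: [537.7, 219.4, 170.3]
tool_rot: [0.001, -0.074, 0.997, -0.0]
wrist_force: [0.1, 0.2, 0.5]
grip_width: -0.001
```

Request:
{"name": "apply_moves", "arguments": {"commands": [[-1,0,-0.004,0,0,0,0],[-1,0,-0.008,0,0,0,0],[-1,0,-0.01,0,0,0,0],[-1,0,-0.01,0,0,0,0]]}}

```text
time_s: 8.65
tool_pos: [538.9, 213.7, 171.5]
tool_rot: [0.002, -0.076, 0.997, 0.005]
wrist_force: [-3.2, 23.5, 1.2]
grip_width: -0.001
```

Request:
{"name": "apply_moves", "arguments": {"commands": [[-1,0,-0.005,0,0,0,0],[-1,0,-0.008,0,0,0,0],[-1,0,-0.008,0,0,0,0],[-1,0,-0.008,0,0,0,0]]}}

```text
time_s: 8.98
tool_pos: [538.9, 213.0, 172.1]
tool_rot: [0.002, -0.078, 0.997, 0.012]
wrist_force: [-5.1, 38.7, -2.1]
grip_width: -0.0
```

```bash
python3 - <<'E'
from plan import *
s=ctrl.observe(); print(s["tool_pos"],s["wrist_force"])
E
```

```text
[538.89191577 213.02114521 172.13733435] [-5.14211185 38.65774941 -2.13330594]
```

It stayed firm with 39 N on the knob and only 0.7 mm of tool give, so the hook is at its stop. Now I'll back off and clear the area.

Request:
{"name": "apply_moves", "arguments": {"commands": [[-1,0,0.01,0,0,0,0],[-1,0,0.025,0,0,0,0],[-1,0,0.025,-0.01,0,0,0],[-1,0,0.025,-0.04,0,0,0],[-1,0,0.025,-0.07,0,0,0],[-1,0,0.025,-0.1,0,0,0],[-1,0,0.025,-0.1,0,0,0],[-1,0,0.025,-0.1,0,0,0]]}}

```text
time_s: 9.65
tool_pos: [535.7, 234.8, 275.3]
tool_rot: [0.004, -0.078, 0.997, 0.013]
wrist_force: [0.2, -0.2, -1.0]
grip_width: -0.002
```

Request:
{"name": "apply_moves", "arguments": {"commands": [[-1,0.02,-0.04,0,0,0,0],[-1,0.04,-0.08,0,0,0,0],[-1,0.06,-0.12,0,0,0,0],[-1,0.08,-0.16,0,0,0,0],[-1,0.1,-0.2,0,0,0,0],[-1,0.1,-0.2,0,0,0,0],[-1,0.1,-0.2,0,0,0,0],[-1,0.1,-0.2,0,0,0,0]]}}

```text
time_s: 10.32
tool_pos: [467.7, 20.7, 269.1]
tool_rot: [0.004, -0.077, 0.997, 0.013]
wrist_force: [0.7, 0.0, -0.1]
grip_width: 0.002
```

```bash
python3 - <<'E'
from plan import *
t=capture("top"); s=ctrl.observe(); print(s['time_s'],s["tool_pos"],s['wrist_force'],abs(s["qvel"]).max())
f=t["frame"].astype(int)
for n,m in(("red",(f[...,0]>120)&(f[...,1]<70)&(f[...,2]<70)),("blue",(f[...,2]>120)&(f[...,0]<80)&(f[...,1]<110))):
    w=world(t,m); w=w[w[:,2]>175]; print(n,len(w),np.median(w,0) if len(w) else "")
cv2.imwrite("pics/last.png",cv2.resize(t["frame"][160:280,170:480],None,fx=2.5,fy=2.5)[:,:,::-1])
E
```

```text
10.3667 [468.00716785  21.49611795 269.15761225] [0.35286334 0.74007327 0.16306435] 0.027982557589167366
red 25 [540.47994701 194.0348896  182.57089138]
blue 22 [ 487.53524226 -147.52035263  182.5425777 ]
```

View pics/last.png

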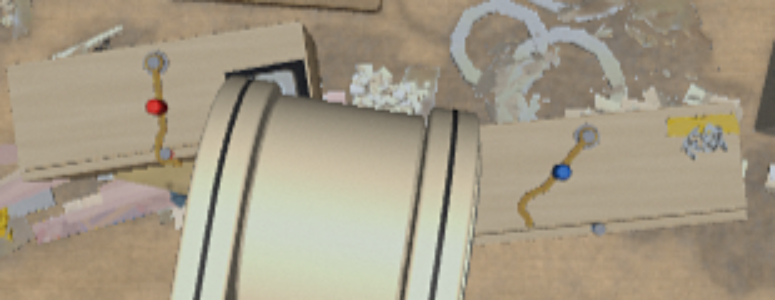

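The last picture shows the red hook closed with its end at the post (165,153). The blue hook is as it was, knob at (562,172), and the arm touches nothing. I'll hand in now.

```bash
python3 -c "
from bench import ticket; print(ticket.hand_in())"
```

```text
the job is handed in; nothing more can be done
None
```

The hook with the red knob is closed round its post and released, and I handed the job in at about 10.4 s of the 29 s allowed. I gripped the red knob at 20 N and swung it along its arc to the stop. I then let go and pressed it once more with shut fingers from the open side.

**Checks that agreed**
- **Stop:** it held firm at 24 N while gripped and at 39 N in the second push, with under 1 mm of give.
- **Pictures:** the bent end lies round the post, and the arm was clear with no force on the wrist.
- **Blue hook:** its knob is still at about (487.5, -147.5), unchanged.

**Checks that disagreed**
- **Line from pivot to post:** before the second push, the top camera put the knob 0.04 rad short of fully closed and the shallow side camera 0.16 rad. I took the top figure as measurement error and the side one as unreliable, because the force checks showed a firm stop. I did not repeat the line check after the push. The knob then measured 0.9 mm further toward closed.

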